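# Set the solar panel on its sloping stand

### The arm

A 6-joint arm with a two-finger parallel gripper is mounted at the origin on the work surface. World frame = base frame: x ahead of the robot, y to its left, z up, the work surface at z = 0. Lengths are in m, angles in rad, forces in N, time in s.
With the tool pointing down it reaches from about 0.35 to 0.975 m from the base axis. Payload 4.9 kg.
Tool frame: the origin (TCP) lies at the very end of the fingers, on their centre line; the grasp point (between the pads) lies 19 mm behind it; z points along the fingers, y is the line along which they close (so a half turn about z gives the same grasp; the last joint's range is limited). The gripper opens to 85 mm and grips with 20 to 120 N. Pads are 22 mm wide; open, the fingers measure 114 mm over their backs; the gripper's body (76 mm by 85 mm) begins 54 mm behind the grasp point. The pads swing forward as they close: fully open they stand 13 mm farther back than shut.
Start: joints at [1.017, 0.053, 1.613, -0, 1.476, -0.119], TCP at [0.263, 0.567, 0.231] pointing down, gripper open.
Joint ranges: [-3.01, 3.01], [-1.01, 2.22], [0.06, 2.58], [-1.02, 4.17], [0.09, 2.62], [-3.14, 3.14]. Speed limits (rad/s): [2.57, 2.57, 3.14, 3.14, 3.14, 3.14].

### API

Orientations are given as a rotation vector (axis times angle).
In Python, from station import ctrl, imaging gives the robot as it stands.
- The arm moves only by the tool play_rows, never from a script. Its argument "series" is a list of rows, each a list of 3 entries, a list of its own where there are three numbers: the opening, from 0 (shut) to 1 (fully open), then the shift along the tool's x, y, z each as a share of 0.05 m, from -1 to 1, then the turn, a rotation vector about the tool's x, y, z each as a share of 8 degrees, from -1 to 1. In form: [[grip, [dx, dy, dz], [ax, ay, az]], ...]. A call has 1 to 8 rows; each row shifts and turns the commanded pose from where the row before left it, along the tool's axes as they then stand; what a row does not reach is not made up. A row lasts 1/8 s, in which the tool goes at most 62.5 mm and 10.7 degrees, less where a joint would pass 70% of its speed; a pose out of reach is approached as far as the arm can. A call with a number of a shift or a turn outside -1 to 1 is refused whole. A call with a gripper value outside its range is refused whole. The fingers move at their own pace and stop on an object; "force" is the grip in N (left out, the last holds). Time passes only in rows, so rows that do not move let the fingers close. It gives the time, the measured TCP pose, the force, the opening and the grip force at its end, in the units of the state.
- ctrl.get_obs(): the state, without advancing time (a new reading comes with each control period).
- imaging.get_image(name): name is "scene" or "top" or "wrist"; returns a dict with "color" (400x640x3 uint8, blue, green, red), "fx", "fy", "cx", "cy" (pixels), "D" ([k1, k2, p1, p2, k3] as OpenCV has them; the pictures are not rectified), "extrinsics" (4x4, takes a point from world to camera coordinates); the wrist camera has in their place "hand_eye" (4x4, takes a point from camera to tool coordinates, whose origin is the TCP and whose axes are the flange's). Camera axes: x right, y down, z forward; pixel columns grow to the right and rows downward; lengths in m; the calibration is good to about 2 mm. A picture is of the moment at which its call begins: read the wrist's pose just before it. There is no depth.
- ctrl.finish_job(): hands the job in; it is judged then, once.
The state is a dict: "t": time; "q": joint angles; "dq": joint speeds; "effort": joint torques, N m; "tool_pos": TCP position; "tool_rot": TCP orientation; "contact_force": force on the tool from outside, world axes, zero at the start; "wrist_torque": the same for the moment, N m; "opening": finger opening in m; "grip_force": force on a finger pad.
Only numpy, scipy, OpenCV 4.12 (cv2) and the standard library are available. Lean on these libraries where they do the work, as an engineer would, in place of code of your own. Each camera call takes 0.05 s, during which the arm holds its last target. There are 200 camera calls.

### The job

The lantern's solar panel has to go on its sloping yellow stand, but the spectacles case has been left there: lay the case flat and lengthwise in the middle of the green mat. Slide the panel along its groove until it sticks out past the free end of the plank, grip it there, and lay it lengthwise and centred on the stand's two rails, cells up, its lower short edge resting fully against the ledge. The panel is glass, so set it down gently and never let it fall, and leave everything else where it stands.

Things in the scene. Friction and masses are not known exactly. Their poses are not given: they have to be found in the camera images.
- panel_mid (a point): Centre of the solar panel, a flat slab 64 (its x) x 150 (its y) x 12 mm (z), aluminium frame with dark blue cells on top, 0.14 to 0.28 kg. It starts cells up in the plank's groove, its y along the groove; both ends are alike. Its short ends are 75 mm from this point along y, its long sides 32 mm along x.
- shelf: Fixed plank on blocks, 98 (x) x 240 mm (y). Origin: centre of underside, on the table. Groove along y, open at both ends, 74 mm wide, floor 70 mm up; battens each side 12 mm wide, flush with the panel's top, so the panel can be gripped across its width only where it sticks out; pushed out over half its length it tips off. Tumbler past one end blocks it; the other, by the low hairbrush, is free.
- face: Slope of the fixed stand. Origin: middle of the corner line where the rails' tops meet the ledge, 38 mm above the table. x: up the slope (30 degrees); y: level, along the ledge; z: square out of the slope. Two 12 mm rails, outer sides 20 mm off the centre line, reach x = 161 mm; open beside them. Ledge at x = -10 to 0 mm, 84 mm wide, 16 mm high. Panel home: short end at x = 0, long sides along x.
- stand: Base of the stand carrying the yellow rails, fixed. Origin: centre of its underside, on the table; x: level, towards the ledge. Base board 170 (x) x 90 (y) x 12 mm; posts on it no wider than the rails. Highest point (rail ends) 120 mm.
- case_mid (a point): Centre of the hard dark red plastic spectacles case, a rounded box 150 (its x) x 58 (its y) x 38 mm (z), 0.08 to 0.16 kg. It starts on the stand's rails, its x along the slope, lower end at the ledge.
- mat: Green rubber mat fixed flat on the table, 200 (x) x 120 (y) x 3 mm. Origin: centre of its underside, on the table.
- tumbler_mid (a point): Centre of the steel tumbler, upright, 72 mm across, 110 mm high, past one end of the plank. Bystander.
- hairbrush_mid (a point): Middle of the wooden hairbrush lying on the table past the other end of the plank, 160 mm long (its x), 52 mm wide, 30 mm high; this point is 15 mm above the table. Bystander; the panel and the fingers pass above it.
- organiser_mid (a point): Centre of the blue open battery organiser between stand and mat, 150 (x) x 105 (y) x 45 mm high. Bystander.
- mug_mid (a point): Centre of the blue mug at one side of the table, 80 mm across, 85 mm high, handle at its +y. Bystander.
- bottle_mid (a point): Centre of the green bottle at one side of the table, 66 mm across, 200 mm high. Bystander.
Mind the look-alikes: they are no part of the job. Of the things that look like the part that bears panel_mid, the middle-sized one is meant.

How it is judged:
On the way:
1. the panel, still lying in the groove, sticks out past an end of the plank by 20 mm or more (height (world z) of panel_mid below 0.083 m and angle between panel_mid's own z axis and vertical below 0.08 rad and (y of panel_mid in the frame of shelf above 0.065 m or y of panel_mid in the frame of shelf below -0.065 m) and x of panel_mid in the frame of shelf between -0.012 and 0.012 m), for 0.2 s.
At the end, for the whole second after the job is handed in: Panel still on the rails, cells up, flat to them within 4 degrees, lengthwise within 6, lower edge within 4.5 mm of the ledge, centred within 15 mm; case still and flat on the mat, centre within 30 mm of the mat's each way, lengthwise within 17 degrees (x of panel_mid in the frame of face between 0.07 and 0.0795 m and y of panel_mid in the frame of face between -0.015 and 0.015 m and z of panel_mid in the frame of face between 0.002 and 0.01 m and angle between the y axis of panel_mid and the x axis of face, either way round below 0.1 rad and angle between the z axis of panel_mid and the z axis of face, either way round below 0.07 rad and angle between panel_mid's own z axis and vertical below 0.7 rad and linear speed of each of panel, case below 0.01 m/s and x of case_mid in the frame of mat between -0.03 and 0.03 m and y of case_mid in the frame of mat between -0.03 and 0.03 m and z of case_mid in the frame of mat between 0.017 and 0.027 m and angle between the x axis of case_mid and the x axis of mat, either way round below 0.3 rad and angle between case_mid's own z axis and vertical below 0.1 rad); the robot touches nothing.
It fails at once if the panel falls or tips off the plank (height (world z) of panel_mid below 0.05 m).
It fails at once if the panel is set down hard on the stand (over 60 N) (contact force between panel and stand above 60 N).
It fails at once if a bystander (tumbler, hairbrush, organiser, mug, bottle) is shifted by more than 25 mm (distance of any of tumbler_mid, hairbrush_mid, organiser_mid, mug_mid, bottle_mid from where it was at the start of the episode above 0.025 m).
It also fails if it takes over 72 s, if anything falls off the work surface, if the arm or the gripper's body presses on something with over 40 N, if the wrist force passes 120 N, or if a joint passes its speed limit or range.

## Working session

There is one attempt and no reset: what is moved stays moved. The work goes in short steps, Python scripts to look and compute and a tool call to move; the robot and the scene stay as the last step left them, time stands still between calls to the robot, and variables do not carry over. Pictures are saved under pics/ and viewed, at most 10 in all, crops included, and the job is handed in when it is done.

Besides the shell and the picture viewer there is one more tool, called after "Call:" by a JSON object that holds its "fn" and its "kwargs". play_rows: Moves the arm, as the interface text tells. Shift numbers are shares of 0.05 m and turn numbers shares of 8 degrees, none past 1 either way. Its arguments: {"type":"object","properties":{"series":{"type":"array"},"force":{"type":"number"}},"required":["series"]}

```bash
ls; mkdir -p pics; python3 - <<'E'
from station import ctrl, imaging
import cv2,numpy as np
o=ctrl.get_obs(); print(o)
for n in ["scene","top"]:
    d=imaging.get_image(n); cv2.imwrite(f"pics/{n}0.png",d["color"])
    np.savez(f"pics/{n}0.npz",**{k:d[k] for k in d})
    print(n,d["fx"],d["fy"],d["cx"],d["cy"],d["D"],np.round(d["extrinsics"],4).tolist())
E
```

```text
pics
{'t': 0.0, 'q': array([ 1.01697106e+00,  5.33434316e-02,  1.61427823e+00, -1.93076859e-05,
        1.47600227e+00, -1.19004901e-01]), 'dq': array([-3.72208132e-04,  1.39843348e-03, -1.17346127e-05, -9.98174723e-05,
        2.73599092e-03, -4.61132571e-04]), 'effort': array([ 3.79795247e-04, -3.93698502e+01, -3.70170987e+01, -6.75702267e-05,
        7.32857472e-03, -1.63911091e-05]), 'tool_pos': array([0.26295995, 0.56630882, 0.23008077]), 'tool_rot': array([-6.77502373e-01, -3.06699969e+00,  3.02120204e-03]), 'contact_force': array([0.21954174, 0.37613469, 0.41722236]), 'wrist_torque': array([-0.01309646, -0.00537339,  0.01562831]), 'grip_force': 0.0, 'opening': 0.08547405813800839}
scene 455.82320254766086 455.82320254766086 322.30364885694166 194.95710662037249 [-0.00372756  0.          0.          0.          0.        ] [[0.138, 0.9904, -0.0053, -0.0829], [0.8293, -0.1185, -0.5461, -0.3924], [-0.5415, 0.071, -0.8377, 1.847], [0.0, 0.0, 0.0, 1.0]]
top 381.6619800179114 381.6619800179114 326.1351716481292 192.440003009915 [0.00606941 0.         0.         0.         0.        ] [[-0.0286, -0.9991, -0.0322, 0.031], [-0.9957, 0.0313, -0.087, 0.5294], [0.0879, 0.0295, -0.9957, 0.995], [0.0, 0.0, 0.0, 1.0]]
```

View pics/scene0.png

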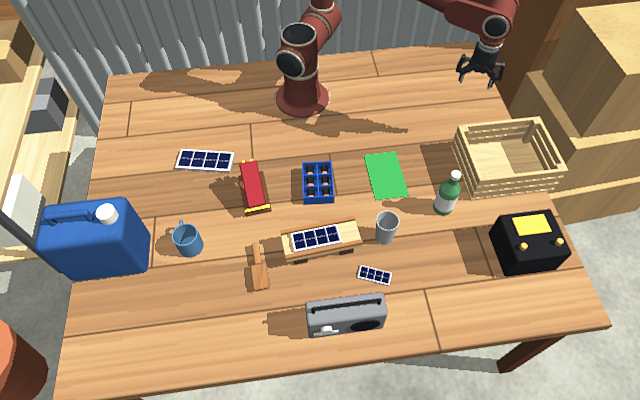

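View pics/top0.png

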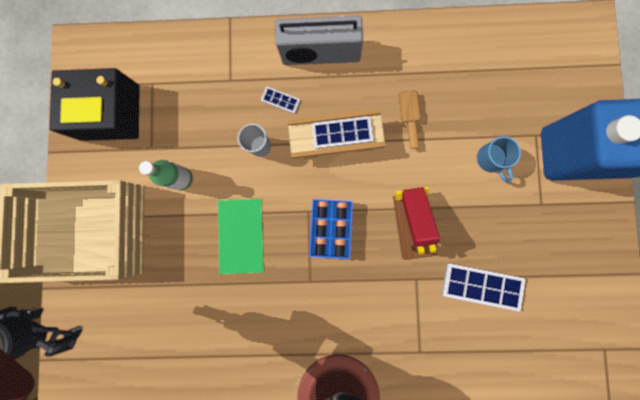

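Scene picture: the panel look-alikes are the large one at scene (205,160), the one on the plank (316,236), and the small one at (375,275). I choose the middle-sized one on the plank, which is at top (343,132). The red case is at top (421,217) on the stand, ledge end uncertain; the mat is at top (241,236), the brush at (410,118) and the tumbler at (254,138). Next, enlarged crops.

```bash
python3 - <<'E'
import cv2
def crop(n,x0,y0,x1,y1,s):
    im=cv2.imread(f"pics/{n}0.png")[y0:y1,x0:x1]
    im=cv2.resize(im,None,fx=s,fy=s,interpolation=cv2.INTER_CUBIC)
    for k in range(0,x1-x0,20): cv2.putText(im,str(x0+k),(k*s,8),0,.3,(255,255,255),1); cv2.line(im,(k*s,8),(k*s,14),(255,255,255),1)
    for k in range(0,y1-y0,20): cv2.putText(im,str(y0+k),(0,k*s+4),0,.3,(255,255,255),1); 
    cv2.imwrite(f"pics/{n}_c.png",im); print(im.shape)
crop("top",212,85,472,280,3)
crop("scene",230,145,420,295,4)
E
```

```text
(585, 780, 3)
(600, 760, 3)
```

View pics/top_c.png

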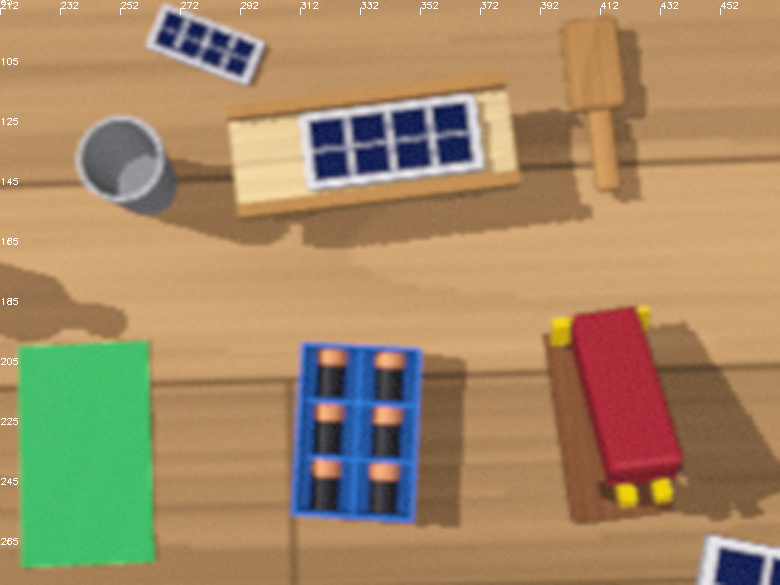

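View pics/scene_c.png

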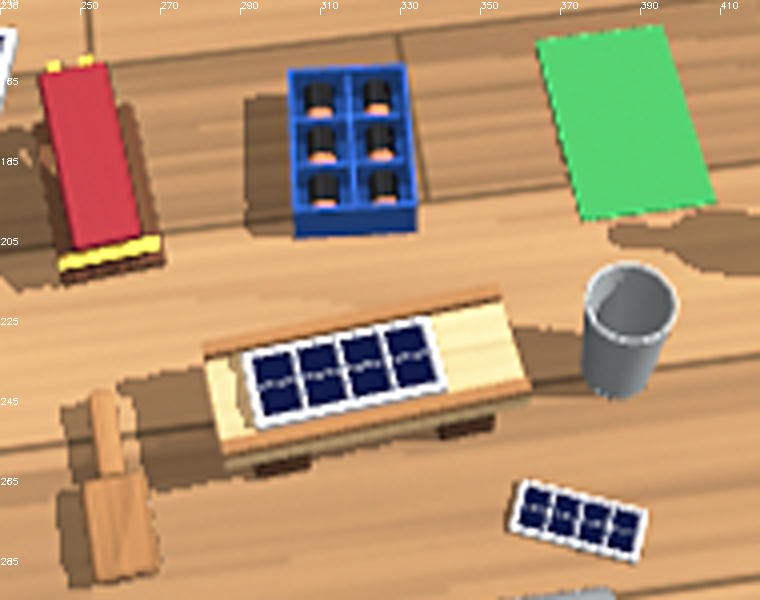

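Crops: panel corners (crop px) are top (302,115),(473,96),(483,168),(311,189) and scene (446,390),(258,428),(243,352),(432,319). The stand's ledge is on the far side from the robot. The free plank end, by the brush, is towards -y.

```bash
cat > h.py <<'E'
import cv2,numpy as np
from scipy.optimize import least_squares
from scipy.spatial.transform import Rotation as R
C={n:dict(np.load(f"pics/{n}0.npz")) for n in ("top","scene")}
def proj(n,P):
    c=C[n];E=c["extrinsics"];K=np.array([[c["fx"],0,c["cx"]],[0,c["fy"],c["cy"]],[0,0,1]],float)
    return cv2.projectPoints(np.asarray(P,float).reshape(-1,3),cv2.Rodrigues(E[:3,:3])[0],E[:3,3],K,c["D"])[0][:,0]
def tp(a): return (np.array(a,float)+.5)/3-.5+[212,85]
def sp(a): return (np.array(a,float)+.5)/4-.5+[230,145]
def tri(a,b,x0=(.6,0,.05)):
    f=lambda p:np.r_[(proj("top",p)[0]-a),(proj("scene",p)[0]-b)]
    s=least_squares(f,x0); return s.x,np.abs(s.fun).max()
def pts(A,B): return np.array([tri(a,b)[0] for a,b in zip(tp(A),sp(B))])
def fitrect(A,B,L,W,pitch=0,yaw0=0):  # rect L along own x, W along y; corners order (+x+y),(+x-y),(-x-y),(-x+y)
    c=np.array([[L,W,0],[L,-W,0],[-L,-W,0],[-L,W,0]])/2
    g=lambda p:R.from_euler("ZY",[p[3],pitch]).apply(c)+p[:3]
    f=lambda p:np.r_[(proj("top",g(p))-tp(A)).ravel(),(proj("scene",g(p))-sp(B)).ravel()]
    s=least_squares(f,[.55,0,.05,yaw0]); return s.x,np.sqrt(np.mean(s.fun**2))
E
python3 - <<'E'
from h import *
np.set_printoptions(precision=4,suppress=True)
D={"panel":([(302,115),(473,96),(483,168),(311,189)],[(446,390),(258,428),(243,352),(432,319)],.064,.150,0),
"plank":([(228,105),(507,72),(520,182),(238,216)],[(531,383),(222,455),(204,345),(499,288)],.098,.240,0),
"mat":([(20,347),(148,341),(155,562),(22,567)],[(717,201),(582,220),(537,40),(662,26)],.2,.12,0),
"case":([(574,318),(635,309),(680,462),(610,475)],[(140,236),(72,250),(42,74),(106,65)],.150,.058,np.pi/6)}
for k,(A,B,L,W,p) in D.items():
    P=pts(A,B); print(k); print(P); print("sides",np.linalg.norm(P-np.roll(P,-1,0),axis=1),"mean",P.mean(0))
    print("fit",*fitrect(A,B,L,W,p))
for n,a,b in [("tumbler rim",(121,158),(631,305)),("brush ctr",(597,65),(115,520)),("brush handle tip",(607,187),(101,393)),("ledge outer L",(552,320),(161,250)),("ledge outer R",(649,307),(60,266))]:
    print(n,pts([a],[b])[0])
E
```

```text
panel
[[ 0.7055  0.044   0.0774]
 [ 0.7169 -0.1027  0.0765]
 [ 0.6529 -0.1079  0.082 ]
 [ 0.6414  0.0401  0.0762]]
sides [0.1471 0.0644 0.1485 0.0643] mean [ 0.6792 -0.0316  0.078 ]
fit [ 0.6791 -0.0317  0.0775  0.0762] 0.5116181323749714
plank
[[ 0.7139  0.107   0.0874]
 [ 0.7362 -0.1321  0.0782]
 [ 0.6406 -0.1383  0.0788]
 [ 0.6203  0.101   0.0749]]
sides [0.2403 0.0958 0.2402 0.0945] mean [ 0.6777 -0.0156  0.0798]
fit [ 0.6778 -0.0155  0.0797  0.0859] 0.6697901133059629
mat
[[ 0.5196  0.3135  0.0019]
 [ 0.5215  0.195   0.0013]
 [ 0.3226  0.1919  0.0019]
 [ 0.3209  0.3121 -0.0005]]
sides [0.1186 0.1989 0.1203 0.1987] mean [0.4211 0.2531 0.0011]
fit [0.421  0.2533 0.0005 0.0127] 0.3289966301392115
case
[[ 0.5248 -0.1811  0.0658]
 [ 0.5307 -0.2344  0.0651]
 [ 0.4043 -0.2446  0.1398]
 [ 0.3953 -0.1926  0.1305]]
sides [0.0537 0.1472 0.0537 0.1452] mean [ 0.4638 -0.2132  0.1003]
fit [ 0.4638 -0.2133  0.0992  0.0855] 0.7738806881493298
tumbler rim [0.667  0.1944 0.105 ]
brush ctr [ 0.755  -0.2193  0.0276]
brush handle tip [ 0.644  -0.2233  0.0267]
ledge outer L [ 0.5257 -0.1662  0.0419]
ledge outer R [ 0.5337 -0.2489  0.0487]
```

Measured heights come out about 3 mm low everywhere, which matches calibration bias, and the sizes match. The face origin is about (0.513,-0.209), with down-slope heading about 5°. Now a planner.

```bash
cat > p.py <<'E'
import numpy as np, sys
from scipy.spatial.transform import Rotation as R
from station import ctrl
def face(yaw=.0855,o=(.5131,-.2089,.038)):  # R columns: up slope, level, normal
    d=np.array([np.cos(yaw),np.sin(yaw),0]);z=np.array([0,0,1.])
    x=-d*np.cos(np.pi/6)+z*.5; n=d*.5+z*np.cos(np.pi/6)
    return np.array(o),np.c_[x,np.cross(n,x),n]
def tool(yaw): c,s=np.cos(yaw),np.sin(yaw); return np.array([[c,s,0],[s,-c,0],[0,0,-1.]])
def toolface(F): return np.c_[-F[:,0],F[:,1],-F[:,2]]
def plan(wps,start=None):  # wps: (pos,Rmat,nrows,grip)
    o=ctrl.get_obs(); p,r=(o["tool_pos"],R.from_rotvec(o["tool_rot"])) if start is None else start
    rows=[]
    for P,M,n,g in wps:
        T=R.from_matrix(M); p0,r0=p,r; w=(r0.inv()*T).as_rotvec()
        for k in range(1,n+1):
            tp=p0+(np.array(P)-p0)*k/n; tr=r0*R.from_rotvec(w*k/n)
            a=np.round(r.inv().apply(tp-p)/.05,2); b=np.round((r.inv()*tr).as_rotvec()/np.radians(8),2)
            assert abs(a).max()<=1 and abs(b).max()<=1,(k,a,b)
            p=p+r.apply(a*.05); r=r*R.from_rotvec(b*np.radians(8))
            rows.append(f"[{g},{(a+0.).tolist()},{(b+0.).tolist()}]".replace(" ",""))
    for i in range(0,len(rows),8): print("["+",".join(rows[i:i+8])+"]")
    print("end",p.round(4)); return p,r
E
python3 - <<'E'
from p import *
o,F=face(); T=toolface(F)
cm=o+F@[.075,0,.019]; print(cm)
plan([((.44,.25,.30),tool(np.radians(80)),10,1),(o+F@[.075,0,.12],T,14,1)])
E
```

```text
[ 0.45785065 -0.21363536  0.09195448]
[[1,[-0.59,-0.42,-0.14],[0.0,0.0,0.94]],[1,[-0.64,-0.35,-0.14],[0.0,0.0,0.94]],[1,[-0.67,-0.26,-0.14],[0.0,0.0,0.94]],[1,[-0.71,-0.16,-0.14],[0.0,0.0,0.93]],[1,[-0.72,-0.08,-0.14],[-0.01,0.01,0.94]],[1,[-0.73,0.02,-0.14],[0.0,0.0,0.94]],[1,[-0.71,0.12,-0.14],[0.0,0.0,0.94]],[1,[-0.7,0.21,-0.14],[0.0,0.0,0.94]]]
[[1,[-0.66,0.29,-0.14],[0.0,0.0,0.94]],[1,[-0.61,0.38,-0.14],[0.0,0.0,0.94]],[1,[-0.63,0.21,0.17],[0.17,-0.23,0.65]],[1,[-0.6,0.27,0.19],[0.18,-0.23,0.66]],[1,[-0.57,0.33,0.2],[0.18,-0.22,0.65]],[1,[-0.53,0.39,0.2],[0.17,-0.23,0.66]],[1,[-0.48,0.43,0.21],[0.17,-0.23,0.65]],[1,[-0.44,0.49,0.22],[0.18,-0.23,0.65]]]
[[1,[-0.38,0.52,0.22],[0.17,-0.23,0.66]],[1,[-0.33,0.56,0.21],[0.18,-0.22,0.65]],[1,[-0.27,0.6,0.21],[0.17,-0.23,0.66]],[1,[-0.2,0.62,0.2],[0.18,-0.23,0.65]],[1,[-0.14,0.65,0.2],[0.17,-0.23,0.65]],[1,[-0.08,0.65,0.18],[0.18,-0.23,0.66]],[1,[-0.01,0.67,0.16],[0.17,-0.22,0.65]],[1,[0.06,0.67,0.15],[0.18,-0.23,0.66]]]
end [ 0.5081 -0.2096  0.1794]
```

Call:
{"fn": "play_rows", "kwargs": {"series": [[1,[-0.59,-0.42,-0.14],[0.0,0.0,0.94]],[1,[-0.64,-0.35,-0.14],[0.0,0.0,0.94]],[1,[-0.67,-0.26,-0.14],[0.0,0.0,0.94]],[1,[-0.71,-0.16,-0.14],[0.0,0.0,0.93]],[1,[-0.72,-0.08,-0.14],[-0.01,0.01,0.94]],[1,[-0.73,0.02,-0.14],[0.0,0.0,0.94]],[1,[-0.71,0.12,-0.14],[0.0,0.0,0.94]],[1,[-0.7,0.21,-0.14],[0.0,0.0,0.94]]]}}

```text
t: 1.1
tool_pos: [0.4052, 0.3123, 0.2868]
tool_rot: [-2.126, -2.311, -0.002]
contact_force: [0.8, 0.1, 0.7]
opening: 0.0853
grip_force: 0.0
```

Call:
{"fn": "play_rows", "kwargs": {"series": [[1,[-0.66,0.29,-0.14],[0.0,0.0,0.94]],[1,[-0.61,0.38,-0.14],[0.0,0.0,0.94]],[1,[-0.63,0.21,0.17],[0.17,-0.23,0.65]],[1,[-0.6,0.27,0.19],[0.18,-0.23,0.66]],[1,[-0.57,0.33,0.2],[0.18,-0.22,0.65]],[1,[-0.53,0.39,0.2],[0.17,-0.23,0.66]],[1,[-0.48,0.43,0.21],[0.17,-0.23,0.65]],[1,[-0.44,0.49,0.22],[0.18,-0.23,0.65]]]}}

```text
t: 2.1
tool_pos: [0.4693, 0.0526, 0.2483]
tool_rot: [2.839, 1.273, -0.372]
contact_force: [-0.3, -0.1, -0.1]
opening: 0.0855
grip_force: 0.0
```

Call:
{"fn": "play_rows", "kwargs": {"series": [[1,[-0.38,0.52,0.22],[0.17,-0.23,0.66]],[1,[-0.33,0.56,0.21],[0.18,-0.22,0.65]],[1,[-0.27,0.6,0.21],[0.17,-0.23,0.66]],[1,[-0.2,0.62,0.2],[0.18,-0.23,0.65]],[1,[-0.14,0.65,0.2],[0.17,-0.23,0.65]],[1,[-0.08,0.65,0.18],[0.18,-0.23,0.66]],[1,[-0.01,0.67,0.16],[0.17,-0.22,0.65]],[1,[0.06,0.67,0.15],[0.18,-0.23,0.66]]]}}

```text
t: 3.1
tool_pos: [0.5083, -0.2099, 0.1787]
tool_rot: [3.013, 0.124, -0.807]
contact_force: [1.1, 0.2, -0.2]
opening: 0.0852
grip_force: 0.0
```

```bash
cat >> p.py <<'E'
def wrist(name,lines):  # lines: list of (Nx3 world pts,color) drawn over the wrist picture
    import cv2; from station import imaging
    o=ctrl.get_obs(); d=imaging.get_image("wrist"); im=cv2.resize(d["color"],None,fx=1.25,fy=1.25)
    M=np.eye(4);M[:3,:3]=R.from_rotvec(o["tool_rot"]).as_matrix();M[:3,3]=o["tool_pos"]
    E=np.linalg.inv(M@d["hand_eye"]);K=np.array([[d["fx"],0,d["cx"]],[0,d["fy"],d["cy"]],[0,0,1]])
    np.savez(f"pics/{name}.npz",E=E,K=K,D=d["D"])
    for P,c in lines:
        q=cv2.projectPoints(np.asarray(P,float),cv2.Rodrigues(E[:3,:3])[0],E[:3,3],K,np.array(d["D"],float))[0][:,0]
        cv2.polylines(im,[((q+.5)*1.25-.5).round().astype(int)],True,c,1)
    cv2.imwrite(f"pics/{name}.png",im)
def wbox(o,F,a): return [o+F@np.array(v) for v in a]
E
python3 - <<'E'
from p import *
o,F=face(); T=toolface(F)
wrist("w1",[(wbox(o,F,[(0,-.029,.038),(.15,-.029,.038),(.15,.029,.038),(0,.029,.038)]),(0,255,0)),
 (wbox(o,F,[(-.01,-.042,.016),(0,-.042,.016),(0,.042,.016),(-.01,.042,.016)]),(255,255,0)),
 (wbox(o,F,[(.161,-.02,0),(.161,-.008,0),(.161,.008,0),(.161,.02,0)]),(255,0,255))])
plan([(o+F@[.075,0,.002],T,8,1)])
E
```

```text
[[1,[0.0,-0.01,0.29],[0.0,0.0,-0.01]],[1,[0.0,-0.01,0.29],[-0.01,0.0,0.0]],[1,[0.0,-0.01,0.29],[0.0,0.01,-0.01]],[1,[-0.01,-0.01,0.28],[0.0,0.0,-0.01]],[1,[0.0,-0.01,0.29],[0.0,0.0,0.0]],[1,[0.0,-0.01,0.29],[-0.01,0.0,-0.01]],[1,[0.0,-0.01,0.29],[0.0,0.01,-0.01]],[1,[0.0,-0.01,0.29],[0.0,0.0,-0.01]]]
end [ 0.4495 -0.2143  0.077 ]
```

View pics/w1.png

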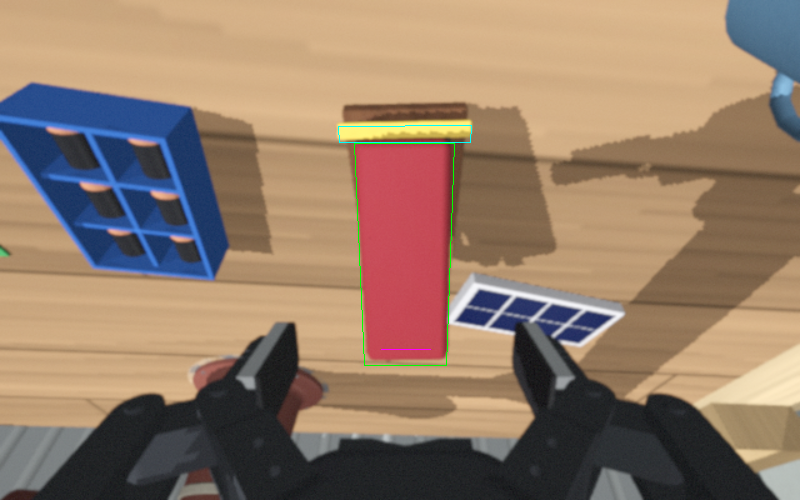

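The wrist view fits: ledge at (340–471, 122–140) lies within about 2 mm of the cyan prediction, and the case lies in its outline. Descending to grip.

Call:
{"fn": "play_rows", "kwargs": {"series": [[1,[0.0,-0.01,0.29],[0,0,0]],[1,[0.0,-0.01,0.29],[0,0,0]],[1,[0.0,-0.01,0.29],[0,0,0]],[1,[0.0,-0.01,0.29],[0,0,-0.02]],[1,[0.0,-0.01,0.29],[0,0,-0.02]],[1,[0.0,-0.01,0.29],[0,0,-0.02]],[1,[0.0,-0.01,0.29],[0,0,0]],[1,[0.0,-0.01,0.29],[0,0,0]]]}}

```text
t: 4.15
tool_pos: [0.45, -0.2099, 0.0782]
tool_rot: [3.014, 0.141, -0.805]
contact_force: [-0.8, 0.4, 0.1]
opening: 0.0854
grip_force: 0.0
```

Call:
{"fn": "play_rows", "kwargs": {"series": [[0,[0,0,0],[0,0,0]],[0,[0,0,0],[0,0,0]],[0,[0,0,0],[0,0,0]],[0,[0,0,0],[0,0,0]],[0,[0,0,0],[0,0,0]],[0,[0,0,0],[0,0,0]]], "force": 50}}

```text
t: 4.9
tool_pos: [0.4507, -0.2101, 0.0795]
tool_rot: [3.014, 0.141, -0.805]
contact_force: [-0.9, -0.7, 3.4]
opening: 0.0577
grip_force: 56.1
```

```bash
python3 - <<'E'
from p import *
np.set_printoptions(precision=4,suppress=True)
ob=ctrl.get_obs(); o,F=face(); T=toolface(F)
Rm=R.from_rotvec(ob["tool_rot"]).as_matrix(); print(Rm, T); print("TCP in face",F.T@(ob["tool_pos"]-o), ob["contact_force"])
M=tool(.0127)
p=ob["tool_pos"]
s=plan([(p+Rm@[0,0,-.08],Rm,3,0),((.46,-.10,.24),tool(.06),5,0),((.43,.2533,.22),M,9,0),((.421,.2533,.09),M,6,0)])
E
```

```text
[[ 0.863   0.0921 -0.4966]
 [ 0.0823 -0.9957 -0.0417]
 [-0.4984 -0.0049 -0.8669]] [[ 0.8629  0.0854 -0.4982]
 [ 0.074  -0.9963 -0.0427]
 [-0.5    -0.     -0.866 ]]
TCP in face [ 0.0747 -0.0041  0.0048] [-0.949  -0.6825  3.3709]
[[0,[0.0,0.0,-0.53],[0.0,0.0,0.0]],[0,[0.0,0.0,-0.54],[0.0,0.0,0.0]],[0,[0.0,0.0,-0.53],[0.0,0.0,0.0]],[0,[-0.25,-0.44,-0.27],[0.01,0.75,0.05]],[0,[-0.23,-0.44,-0.3],[0.0,0.74,0.04]],[0,[-0.19,-0.43,-0.32],[0.01,0.75,0.05]],[0,[-0.16,-0.44,-0.34],[0.0,0.75,0.05]],[0,[-0.14,-0.43,-0.35],[0.01,0.75,0.04]]]
[[0,[-0.02,-0.79,0.04],[0.0,0.0,0.04]],[0,[-0.02,-0.79,0.05],[0.0,0.0,0.04]],[0,[-0.03,-0.78,0.04],[0.0,0.0,0.03]],[0,[-0.03,-0.79,0.05],[0.0,0.0,0.04]],[0,[-0.03,-0.79,0.04],[0.0,0.0,0.04]],[0,[-0.04,-0.78,0.05],[0.0,0.0,0.04]],[0,[-0.05,-0.79,0.04],[0.0,0.0,0.04]],[0,[-0.05,-0.79,0.05],[0.0,0.0,0.03]]]
[[0,[-0.05,-0.78,0.04],[0.0,0.0,0.04]],[0,[-0.03,0.0,0.43],[0.0,0.0,0.0]],[0,[-0.03,0.0,0.44],[0.0,0.0,0.0]],[0,[-0.03,0.0,0.43],[0.0,0.0,0.0]],[0,[-0.03,0.0,0.43],[0.0,0.0,0.0]],[0,[-0.03,0.0,0.44],[0.0,0.0,0.0]],[0,[-0.03,0.0,0.43],[0.0,0.0,0.0]]]
end [0.4209 0.2531 0.0901]
```

Call:
{"fn": "play_rows", "kwargs": {"series": [[0,[0.0,0.0,-0.53],[0.0,0.0,0.0]],[0,[0.0,0.0,-0.54],[0.0,0.0,0.0]],[0,[0.0,0.0,-0.53],[0.0,0.0,0.0]],[0,[-0.25,-0.44,-0.27],[0.01,0.75,0.05]],[0,[-0.23,-0.44,-0.3],[0.0,0.74,0.04]],[0,[-0.19,-0.43,-0.32],[0.01,0.75,0.05]],[0,[-0.16,-0.44,-0.34],[0.0,0.75,0.05]],[0,[-0.14,-0.43,-0.35],[0.01,0.75,0.04]]]}}

```text
t: 5.9
tool_pos: [0.4595, -0.0985, 0.2396]
tool_rot: [-3.137, -0.095, -0.006]
contact_force: [-0.1, 0.0, -0.0]
opening: 0.0573
grip_force: 55.9
```

Call:
{"fn": "play_rows", "kwargs": {"series": [[0,[-0.02,-0.79,0.04],[0.0,0.0,0.04]],[0,[-0.02,-0.79,0.05],[0.0,0.0,0.04]],[0,[-0.03,-0.78,0.04],[0.0,0.0,0.03]],[0,[-0.03,-0.79,0.05],[0.0,0.0,0.04]],[0,[-0.03,-0.79,0.04],[0.0,0.0,0.04]],[0,[-0.04,-0.78,0.05],[0.0,0.0,0.04]],[0,[-0.05,-0.79,0.04],[0.0,0.0,0.04]],[0,[-0.05,-0.79,0.05],[0.0,0.0,0.03]]]}}

```text
t: 6.9
tool_pos: [0.4322, 0.2162, 0.221]
tool_rot: [-3.139, -0.029, 0.001]
contact_force: [0.1, -0.7, -1.1]
opening: 0.0573
grip_force: 55.9
```

Call:
{"fn": "play_rows", "kwargs": {"series": [[0,[-0.05,-0.78,0.04],[0.0,0.0,0.04]],[0,[-0.03,0.0,0.43],[0.0,0.0,0.0]],[0,[-0.03,0.0,0.44],[0.0,0.0,0.0]],[0,[-0.03,0.0,0.43],[0.0,0.0,0.0]],[0,[-0.03,0.0,0.43],[0.0,0.0,0.0]],[0,[-0.03,0.0,0.44],[0.0,0.0,0.0]],[0,[-0.03,0.0,0.43],[0.0,0.0,0.0]]]}}

```text
t: 7.78
tool_pos: [0.42, 0.2537, 0.0884]
tool_rot: [-3.139, -0.02, 0.002]
contact_force: [0.3, -0.0, -1.7]
opening: 0.0574
grip_force: 55.9
```

Call:
{"fn": "play_rows", "kwargs": {"series": [[0,[0,0,0.4],[0,0,0]],[0,[0,0,0.4],[0,0,0]],[0,[0,0,0.3],[0,0,0]],[0,[0,0,0.2],[0,0,0]],[0,[0,0,0.1],[0,0,0]],[0,[0,0,0.05],[0,0,0]],[0,[0,0,0.03],[0,0,0]],[0,[0,0,0.0],[0,0,0]]]}}

```text
t: 8.78
tool_pos: [0.421, 0.2536, 0.0163]
tool_rot: [-3.14, -0.02, -0.001]
contact_force: [0.4, 1.0, -1.4]
opening: 0.0572
grip_force: 55.9
```

Call:
{"fn": "play_rows", "kwargs": {"series": [[0,[0,0,0.02],[0,0,0]],[0,[0,0,0.02],[0,0,0]],[0,[0,0,0.02],[0,0,0]]]}}

```text
t: 9.15
tool_pos: [0.4208, 0.2535, 0.0129]
tool_rot: [-3.14, -0.02, -0.0]
contact_force: [-0.2, 0.7, -1.7]
opening: 0.057
grip_force: 55.9
```

Call:
{"fn": "play_rows", "kwargs": {"series": [[0,[0,0,0.03],[0,0,0]],[0,[0,0,0.03],[0,0,0]],[0,[0,0,0.02],[0,0,0]],[0,[0,0,0],[0,0,0]]]}}

```text
t: 9.65
tool_pos: [0.4206, 0.2534, 0.0088]
tool_rot: [-3.14, -0.02, 0.0]
contact_force: [-0.6, 1.0, -1.5]
opening: 0.0571
grip_force: 55.9
```

Call:
{"fn": "play_rows", "kwargs": {"series": [[0,[0,0,0.02],[0,0,0]],[0,[0,0,0.02],[0,0,0]],[0,[0,0,0],[0,0,0]]]}}

```text
t: 10.02
tool_pos: [0.4207, 0.2534, 0.0068]
tool_rot: [-3.14, -0.02, 0.0]
contact_force: [-0.9, -0.8, -1.6]
opening: 0.0572
grip_force: 55.9
```

Call:
{"fn": "play_rows", "kwargs": {"series": [[0,[0,0,0.02],[0,0,0]],[0,[0,0,0.02],[0,0,0]],[0,[0,0,0],[0,0,0]]]}}

```text
t: 10.4
tool_pos: [0.4209, 0.2536, 0.0065]
tool_rot: [-3.141, -0.021, 0.001]
contact_force: [-6.0, -2.7, 10.2]
opening: 0.0578
grip_force: 57.1
```

Call:
{"fn": "play_rows", "kwargs": {"series": [[1,[0,0,-0.01],[0,0,0]],[1,[0,0,0],[0,0,0]],[1,[0,0,0],[0,0,0]],[1,[0,0,0],[0,0,0]],[1,[0,0,-0.3],[0,0,0]],[1,[0,0,-0.8],[0,0,0]],[1,[0,0,-1],[0,0,0]],[1,[0,0,-1],[0,0,0]]]}}

```text
t: 11.4
tool_pos: [0.4206, 0.2533, 0.163]
tool_rot: [-3.14, -0.02, -0.002]
contact_force: [0.6, -0.1, 0.8]
opening: 0.0855
grip_force: 0.0
```

```bash
python3 - <<'E'
from p import *
y=.0835; u=np.array([-np.sin(y),np.cos(y),0]); c=np.array([.6778,-.0155,0])
M=tool(y+np.pi/2); a=c+.087*u
plan([((.55,.12,.23),M,12,0),(a+[0,0,.14],M,4,0),(a+[0,0,.075],M,4,0)])
E
```

```text
[[0,[0.21,0.22,-0.11],[0.0,0.0,-0.98]],[0,[0.18,0.26,-0.11],[0.0,0.0,-0.98]],[0,[0.15,0.27,-0.12],[0.0,0.0,-0.98]],[0,[0.1,0.29,-0.11],[0.0,-0.01,-0.98]],[0,[0.07,0.3,-0.11],[0.0,0.0,-0.98]],[0,[0.02,0.31,-0.11],[0.0,0.0,-0.98]],[0,[-0.02,0.31,-0.11],[0.0,0.0,-0.98]],[0,[-0.06,0.3,-0.12],[0.0,0.0,-0.98]]]
[[0,[-0.11,0.3,-0.11],[0.0,0.0,-0.98]],[0,[-0.14,0.27,-0.11],[0.0,0.0,-0.98]],[0,[-0.17,0.26,-0.11],[0.0,-0.01,-0.98]],[0,[-0.21,0.22,-0.11],[0.0,0.0,-0.97]],[0,[-0.29,0.58,0.45],[0.0,0.0,0.0]],[0,[-0.3,0.58,0.45],[0.0,0.0,0.0]],[0,[-0.29,0.58,0.45],[0.0,0.0,0.0]],[0,[-0.3,0.59,0.45],[0.0,0.0,0.0]]]
[[0,[0.0,0.0,0.32],[0.0,0.0,0.0]],[0,[0.0,0.0,0.33],[0.0,0.0,0.0]],[0,[0.0,0.0,0.32],[0.0,0.0,0.0]],[0,[0.0,0.0,0.33],[0.0,0.0,0.0]]]
end [0.6708 0.071  0.0748]
```

Call:
{"fn": "play_rows", "kwargs": {"series": [[0,[0.21,0.22,-0.11],[0.0,0.0,-0.98]],[0,[0.18,0.26,-0.11],[0.0,0.0,-0.98]],[0,[0.15,0.27,-0.12],[0.0,0.0,-0.98]],[0,[0.1,0.29,-0.11],[0.0,-0.01,-0.98]],[0,[0.07,0.3,-0.11],[0.0,0.0,-0.98]],[0,[0.02,0.31,-0.11],[0.0,0.0,-0.98]],[0,[-0.02,0.31,-0.11],[0.0,0.0,-0.98]],[0,[-0.06,0.3,-0.12],[0.0,0.0,-0.98]]]}}

```text
t: 12.4
tool_pos: [0.5073, 0.1643, 0.2067]
tool_rot: [-2.668, -1.658, -0.001]
contact_force: [-0.2, -0.2, -0.2]
opening: -0.0002
grip_force: 0.0
```

Call:
{"fn": "play_rows", "kwargs": {"series": [[0,[-0.11,0.3,-0.11],[0.0,0.0,-0.98]],[0,[-0.14,0.27,-0.11],[0.0,0.0,-0.98]],[0,[-0.17,0.26,-0.11],[0.0,-0.01,-0.98]],[0,[-0.21,0.22,-0.11],[0.0,0.0,-0.97]],[0,[-0.29,0.58,0.45],[0.0,0.0,0.0]],[0,[-0.3,0.58,0.45],[0.0,0.0,0.0]],[0,[-0.29,0.58,0.45],[0.0,0.0,0.0]],[0,[-0.3,0.59,0.45],[0.0,0.0,0.0]]]}}

```text
t: 13.4
tool_pos: [0.6721, 0.0706, 0.1377]
tool_rot: [2.127, 2.311, -0.001]
contact_force: [-0.4, 0.1, 0.5]
opening: 0.0001
grip_force: 0.0
```

```bash
python3 - <<'E'
from p import *
y=.0835; u=np.array([-np.sin(y),np.cos(y),0]); v=np.array([np.cos(y),np.sin(y),0]); c=np.array([.6778,-.0155,0.082])
rect=lambda m,a,b:[m+s*a*v+t*b*u for s,t in((1,1),(1,-1),(-1,-1),(-1,1))]
print(ctrl.get_obs()["tool_pos"],ctrl.get_obs()["opening"])
wrist("w2",[(rect(c,.049,.12),(255,0,255)),(rect(c-.016*u,.032,.075),(0,255,0))])
E
```

```text
[0.67208104 0.07061125 0.13774466] 0.00011335292236825586
```

View pics/w2.png

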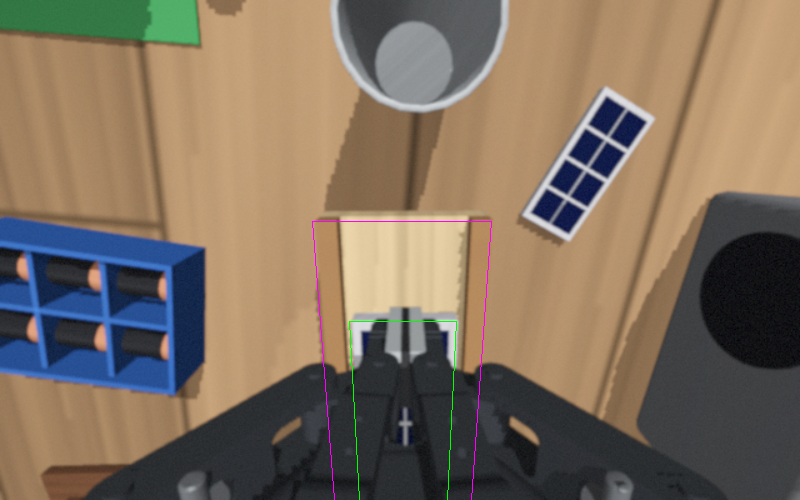

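Wrist view: the plank's +y end is at row 214 (predicted 221) and the panel's end at row 314 (predicted 321), so both sit about 3 mm further +y. The finger has clear groove ahead of the tumbler. Descending and pushing.

Call:
{"fn": "play_rows", "kwargs": {"series": [[0,[0,0,0.4],[0,0,0]],[0,[0,0,0.4],[0,0,0]],[0,[0,0,0.3],[0,0,0]],[0,[0,0,0.14],[0,0,0]],[0,[-0.1,0,0],[0,0,0]],[0,[-0.1,0,0],[0,0,0]],[0,[-0.1,0,0],[0,0,0]],[0,[-0.1,0,0],[0,0,0]]]}}

```text
t: 14.45
tool_pos: [0.673, 0.0511, 0.0761]
tool_rot: [-2.128, -2.311, -0.0]
contact_force: [-0.1, 2.0, 2.3]
opening: 0.0001
grip_force: 1.1
```

Call:
{"fn": "play_rows", "kwargs": {"series": [[0,[-0.12,0,0],[0,0,0]],[0,[-0.12,0,0],[0,0,0]],[0,[-0.12,0,0],[0,0,0]],[0,[-0.12,0,0],[0,0,0]],[0,[-0.12,0,0],[0,0,0]],[0,[-0.12,0,0],[0,0,0]]]}}

```text
t: 15.2
tool_pos: [0.6754, 0.0148, 0.0751]
tool_rot: [-2.127, -2.311, 0.002]
contact_force: [-0.2, 1.9, 1.7]
opening: 0.0003
grip_force: 1.1
```

Call:
{"fn": "play_rows", "kwargs": {"series": [[0,[-0.12,0,0],[0,0,0]],[0,[-0.12,0,0],[0,0,0]],[0,[-0.12,0,0],[0,0,0]],[0,[-0.12,0,0],[0,0,0]],[0,[-0.08,0,0],[0,0,0]],[0,[0,0,0],[0,0,0]],[0,[0,0,0],[0,0,0]]]}}

```text
t: 16.08
tool_pos: [0.6775, -0.0131, 0.0748]
tool_rot: [-2.127, -2.311, 0.004]
contact_force: [-0.2, 0.3, 0.1]
opening: -0.0003
grip_force: 0.0
```

```bash
python3 - <<'E'
from station import imaging,ctrl
import cv2
print(ctrl.get_obs()["tool_pos"])
a=imaging.get_image("scene")["color"][210:300,215:380]; b=imaging.get_image("top")["color"][80:170,280:445]
cv2.imwrite("pics/push.png",cv2.resize(cv2.vconcat([a,b]),None,fx=3,fy=3,interpolation=cv2.INTER_CUBIC))
E
```

```text
[ 0.67747624 -0.01305902  0.07476683]
```

View pics/push.png

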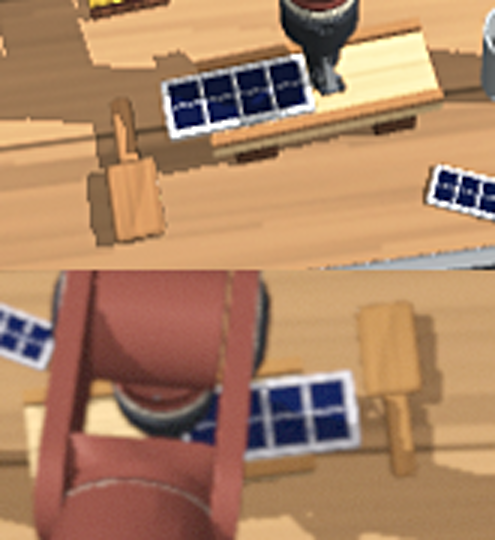

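Panel's free-end corners: scene crop (173,138) and (163,88); top crop (351,371) and (360,444). It lies flat in the groove and sticks out about 40 mm over the brush handle. Triangulating, then planning the grip.

```bash
python3 - <<'E'
from h import *; from p import *
T_=lambda a:(np.array(a)-[0,270]+.5)/3-.5+[280,80]; S_=lambda a:(np.array(a)+.5)/3-.5+[215,210]
A=tri(T_((351,371)),S_((173,138)))[0];B=tri(T_((360,444)),S_((163,88)))[0]; print(A,B,(A+B)/2)
y=.0835; u=np.array([-np.sin(y),np.cos(y),0]); M=tool(y+np.pi/2)
p=ctrl.get_obs()["tool_pos"]; pc=p-.086*u; pc[2]=0; print("panel",pc)
g=pc-.053*u
plan([(p+.01*u,M,1,0),(p+.01*u+[0,0,.065],M,2,0),(g+[0,0,.14],M,5,1),(g+[0,0,.052],M,5,1)])
E
```

```text
[ 0.72216249 -0.17096277  0.07953598] [ 0.66044024 -0.17705833  0.07250041] [ 0.69130137 -0.17401055  0.0760182 ]
panel [ 0.68471879 -0.09855229  0.        ]
[[0,[0.2,0.0,0.0],[-0.01,0.01,0.0]],[0,[0.0,0.0,-0.65],[0.0,0.0,0.0]],[0,[0.0,0.0,-0.65],[0.0,0.0,0.0]],[1,[-0.6,0.0,0.0],[0.0,0.0,0.0]],[1,[-0.59,0.0,0.0],[0.0,0.0,0.0]],[1,[-0.6,0.0,0.0],[0.0,0.0,0.0]],[1,[-0.59,0.0,0.0],[0.0,0.0,0.0]],[1,[-0.6,0.0,0.0],[0.0,0.0,0.0]]]
[[1,[0.0,0.0,0.35],[0.0,0.0,0.0]],[1,[0.0,0.0,0.35],[0.0,0.0,0.0]],[1,[0.0,0.0,0.35],[0.0,0.0,0.0]],[1,[0.0,0.0,0.35],[0.0,0.0,0.0]],[1,[0.0,0.0,0.36],[0.0,0.0,0.0]]]
end [ 0.689  -0.1514  0.0518]
```

Call:
{"fn": "play_rows", "kwargs": {"series": [[0,[0.2,0,0],[0,0,0]],[0,[0,0,-0.65],[0,0,0]],[0,[0,0,-0.65],[0,0,0]],[1,[-0.6,0,0],[0,0,0]],[1,[-0.59,0,0],[0,0,0]],[1,[-0.6,0,0],[0,0,0]],[1,[-0.59,0,0],[0,0,0]],[1,[-0.6,0,0],[0,0,0]]]}}

```text
t: 17.18
tool_pos: [0.6894, -0.1513, 0.1402]
tool_rot: [-2.126, -2.312, 0.002]
contact_force: [-0.7, -0.1, -0.7]
opening: 0.0854
grip_force: 0.0
```

Call:
{"fn": "play_rows", "kwargs": {"series": [[1,[0,0,0.35],[0,0,0]],[1,[0,0,0.35],[0,0,0]],[1,[0,0,0.35],[0,0,0]],[1,[0,0,0.35],[0,0,0]],[1,[0,0,0.36],[0,0,0]],[1,[0,0,0],[0,0,0]]]}}

```text
t: 17.92
tool_pos: [0.6877, -0.1505, 0.0494]
tool_rot: [-2.124, -2.308, 0.005]
contact_force: [1.1, 0.6, 1.0]
opening: 0.0854
grip_force: 0.0
```

Call:
{"fn": "play_rows", "kwargs": {"series": [[0,[0,0,0],[0,0,0]],[0,[0,0,0],[0,0,0]],[0,[0,0,0],[0,0,0]],[0,[0,0,0],[0,0,0]],[0,[0,0,0],[0,0,0]]], "force": 100}}

```text
t: 18.55
tool_pos: [0.6902, -0.1517, 0.0539]
tool_rot: [2.126, 2.31, -0.001]
contact_force: [0.2, 0.1, 6.5]
opening: 0.0616
grip_force: 109.4
```

Call:
{"fn": "play_rows", "kwargs": {"series": [[0,[0,0,-0.1],[0,0,0]],[0,[0,0,-0.1],[0,0,0]],[0,[0,0,-0.2],[0,0,0]],[0,[0,0,-0.4],[0,0,0]],[0,[0,0,-0.5],[0,0,0]],[0,[0,0,-0.5],[0,0,0]],[0,[0,0,0],[0,0,0]]]}}

```text
t: 19.42
tool_pos: [0.6916, -0.152, 0.1472]
tool_rot: [2.123, 2.307, 0.003]
contact_force: [-0.1, 0.5, -2.9]
opening: 0.062
grip_force: 109.2
```

```bash
python3 - <<'E'
from station import imaging,ctrl
import cv2
o=ctrl.get_obs();print(o["tool_pos"],o["wrist_torque"],o["contact_force"],o["opening"],o["q"])
a=imaging.get_image("scene")["color"][140:300,215:415]
w=imaging.get_image("wrist")["color"][:,120:520]
a=cv2.resize(a,(400,320),interpolation=cv2.INTER_CUBIC); a=cv2.copyMakeBorder(a,0,80,0,0,0)
cv2.imwrite("pics/lift.png",cv2.hconcat([a,w]))
E
```

```text
[ 0.69161053 -0.15195007  0.14715183] [-0.08344621  0.00539588 -0.01615073] [-0.08951402  0.50654499 -2.94661479] 0.06195909641715344 [-3.20802346e-01  2.97924459e-01  1.47980953e+00 -1.14870633e-03
  1.35723336e+00 -4.03338307e-01]
```

View pics/lift.png

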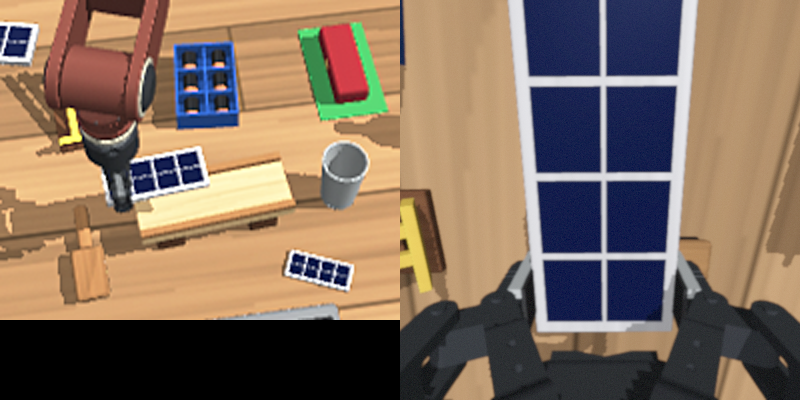

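The panel is held level; scene view shows the case lying on the mat. In the lift picture's right half the panel's near corners are (537,330) and (671,331), and its mid separator meets the edges at (526,177) and (684,177). I get the panel's pose in the tool by PnP and refine the face from w1.

```bash
python3 - <<'E'
from h import *; from p import *
from station import imaging
np.set_printoptions(precision=4,suppress=True)
d=imaging.get_image("wrist"); K=np.array([[d["fx"],0,d["cx"]],[0,d["fy"],d["cy"]],[0,0,1]]); H=d["hand_eye"]
# model in tool frame: panel at t, rotation w; corners of top face (tool x = panel +y; z towards table)
X=np.array([[-.075,-.032,-.006],[-.075,.032,-.006],[0,-.032,-.006],[0,.032,-.006]])
uv=np.array([[537,330],[671,331],[526,177],[684,177]])-[280,0.]
Hi=np.linalg.inv(H)
def res(p,X=X,uv=uv):
    P=R.from_rotvec(p[3:]).apply(X)+p[:3]; P=P@Hi[:3,:3].T+Hi[:3,3]
    return (cv2.projectPoints(P,np.zeros(3),np.zeros(3),K,np.array(d["D"],float))[0][:,0]-uv).ravel()
p0=np.r_[.053,0,-.02,0,0,0]
print("nominal res",res(p0)); 
for sgn in (1,-1):
    Xs=X*[1,sgn,1]; s=least_squares(lambda p:res(p,Xs),p0); print(sgn,s.x,np.abs(s.fun).max(),"deg",np.degrees(s.x[3:]))
# face fit from w1 ledge
W=np.load("pics/w1.npz"); L=np.array([[-.01,-.042,.016],[-.01,.042,.016],[0,.042,.016],[0,-.042,.016]])
obs=np.array([[339,124],[471,121],[470,138],[340,142]])
def f(p):
    o,F=face(p[2],(p[0],p[1],.038)); P=o+L@F.T; E=W["E"]
    return np.r_[((cv2.projectPoints(P,cv2.Rodrigues(E[:3,:3])[0],E[:3,3],W["K"],W["D"].astype(float))[0][:,0]+.5)*1.25-.5-obs).ravel(),]
for q in (np.array([.5131,-.2089,.0855]),): print(f(q)); s=least_squares(f,q); print("face",s.x,s.fun)
E
```

```text
nominal res [-0.2013 -2.2789 -0.74   -3.442  -2.1837 -3.0019 -1.2636 -3.1697]
1 [ 0.0516  0.0007 -0.0198 -0.0042 -0.0095  0.0047] 0.4166735926599756 deg [-0.2435 -0.546   0.2713]
-1 [ 0.0518  0.0006 -0.0318  3.1373  0.0074  0.0149] 0.4166735935563963 deg [179.754    0.4255   0.8565]
[-1.2933  1.8734  0.0296  4.3297  0.2292  3.9519 -1.358   0.4684]
face [ 0.5149 -0.2093  0.1097] [-1.2     0.8289  0.8047  0.2326  1.3192  0.0489 -0.9353 -0.5301]
```

```bash
python3 - <<'E'
from p import *
o,F=face(.095,(.514,-.209,.038)); T=toolface(F)
plan([((.63,-.18,.20),tool(np.radians(50)),8,0),((.47,-.20,.23),tool(.095),8,0),(o+F@[.136,0,.06],T,8,0),(o+F@[.135,0,-.004],T,8,0)])
E
```

```text
[[0,[-0.06,-0.15,-0.15],[0.0,0.0,0.7]],[0,[-0.07,-0.15,-0.14],[0.0,0.0,0.7]],[0,[-0.09,-0.14,-0.15],[-0.01,0.0,0.7]],[0,[-0.1,-0.13,-0.14],[0.0,0.0,0.7]],[0,[-0.12,-0.11,-0.15],[0.0,0.01,0.7]],[0,[-0.12,-0.11,-0.15],[0.0,0.0,0.69]],[0,[-0.14,-0.09,-0.14],[-0.01,0.0,0.7]],[0,[-0.14,-0.08,-0.15],[0.0,0.0,0.7]]]
[[0,[-0.3,-0.27,-0.08],[0.0,0.0,0.7]],[0,[-0.32,-0.25,-0.07],[0.0,0.0,0.69]],[0,[-0.34,-0.21,-0.08],[0.0,0.0,0.7]],[0,[-0.36,-0.18,-0.07],[0.0,0.0,0.7]],[0,[-0.38,-0.14,-0.08],[0.0,0.0,0.69]],[0,[-0.39,-0.11,-0.07],[0.0,0.0,0.7]],[0,[-0.4,-0.07,-0.08],[0.0,0.0,0.7]],[0,[-0.4,-0.02,-0.07],[0.0,0.0,0.69]]]
[[0,[-0.11,0.03,0.18],[0.0,-0.47,0.0]],[0,[-0.1,0.03,0.19],[0.0,-0.47,0.0]],[0,[-0.09,0.04,0.19],[0.0,-0.47,0.0]],[0,[-0.07,0.03,0.2],[0.0,-0.47,0.0]],[0,[-0.07,0.03,0.2],[0.0,-0.47,0.0]],[0,[-0.04,0.03,0.21],[0.0,-0.46,0.0]],[0,[-0.04,0.04,0.21],[0.0,-0.47,0.0]],[0,[-0.02,0.03,0.21],[0.0,-0.47,0.0]]]
[[0,[0.0,0.0,0.16],[0.0,0.0,0.0]],[0,[0.0,0.0,0.16],[0.0,0.0,0.0]],[0,[0.01,0.0,0.16],[0.0,0.0,0.0]],[0,[0.0,0.0,0.16],[0.0,0.0,0.0]],[0,[0.0,0.0,0.16],[0.0,0.0,0.0]],[0,[0.0,0.0,0.16],[0.0,0.0,0.0]],[0,[0.01,0.0,0.16],[0.0,0.0,0.0]],[0,[0.0,0.0,0.16],[0.0,0.0,0.0]]]
end [ 0.3956 -0.2204  0.1019]
```

Call:
{"fn": "play_rows", "kwargs": {"series": [[0,[-0.06,-0.15,-0.15],[0.0,0.0,0.7]],[0,[-0.07,-0.15,-0.14],[0.0,0.0,0.7]],[0,[-0.09,-0.14,-0.15],[-0.01,0.0,0.7]],[0,[-0.1,-0.13,-0.14],[0.0,0.0,0.7]],[0,[-0.12,-0.11,-0.15],[0.0,0.01,0.7]],[0,[-0.12,-0.11,-0.15],[0.0,0.0,0.69]],[0,[-0.14,-0.09,-0.14],[-0.01,0.0,0.7]],[0,[-0.14,-0.08,-0.15],[0.0,0.0,0.7]]]}}

```text
t: 20.58
tool_pos: [0.6294, -0.18, 0.1988]
tool_rot: [-2.848, -1.323, 0.002]
contact_force: [0.0, -0.2, -2.7]
opening: 0.0624
grip_force: 109.2
```

Call:
{"fn": "play_rows", "kwargs": {"series": [[0,[-0.3,-0.27,-0.08],[0.0,0.0,0.7]],[0,[-0.32,-0.25,-0.07],[0.0,0.0,0.69]],[0,[-0.34,-0.21,-0.08],[0.0,0.0,0.7]],[0,[-0.36,-0.18,-0.07],[0.0,0.0,0.7]],[0,[-0.38,-0.14,-0.08],[0.0,0.0,0.69]],[0,[-0.39,-0.11,-0.07],[0.0,0.0,0.7]],[0,[-0.4,-0.07,-0.08],[0.0,0.0,0.7]],[0,[-0.4,-0.02,-0.07],[0.0,0.0,0.69]]]}}

```text
t: 21.58
tool_pos: [0.469, -0.1998, 0.2288]
tool_rot: [-3.137, -0.145, 0.002]
contact_force: [0.3, 0.3, -2.2]
opening: 0.0619
grip_force: 109.2
```

Call:
{"fn": "play_rows", "kwargs": {"series": [[0,[-0.11,0.03,0.18],[0.0,-0.47,0.0]],[0,[-0.1,0.03,0.19],[0.0,-0.47,0.0]],[0,[-0.09,0.04,0.19],[0.0,-0.47,0.0]],[0,[-0.07,0.03,0.2],[0.0,-0.47,0.0]],[0,[-0.07,0.03,0.2],[0.0,-0.47,0.0]],[0,[-0.04,0.03,0.21],[0.0,-0.46,0.0]],[0,[-0.04,0.04,0.21],[0.0,-0.47,0.0]],[0,[-0.02,0.03,0.21],[0.0,-0.47,0.0]]]}}

```text
t: 22.58
tool_pos: [0.4269, -0.2172, 0.1567]
tool_rot: [3.007, 0.145, -0.81]
contact_force: [0.3, 0.2, -2.2]
opening: 0.0621
grip_force: 109.2
```

```bash
python3 - <<'E'
from p import *
from station import imaging
import cv2
np.set_printoptions(precision=4,suppress=True)
o,F=face(.095,(.514,-.209,.038)); T=toolface(F); ob=ctrl.get_obs()
Rm=R.from_rotvec(ob["tool_rot"]).as_matrix()
print("TCP face",F.T@(ob["tool_pos"]-o),"rot err deg",np.degrees(R.from_matrix(T.T@Rm).as_rotvec()),ob["contact_force"],ob["wrist_torque"],ob["opening"],ob["q"])
pc=ob["tool_pos"]+Rm@[.0516,0,-.02]
L=lambda a:o+np.array(a)@F.T
def draw(n,x0,y0,x1,y1,s):
    d=imaging.get_image(n);E=d["extrinsics"];K=np.array([[d["fx"],0,d["cx"]],[0,d["fy"],d["cy"]],[0,0,1]])
    im=cv2.resize(d["color"][y0:y1,x0:x1],None,fx=s,fy=s,interpolation=cv2.INTER_CUBIC)
    for P,c in ((L([[-.01,-.042,.016],[-.01,.042,.016],[0,.042,.016],[0,-.042,.016]]),(255,255,0)),(L([[0,-.02,0],[.161,-.02,0],[.161,.02,0],[0,.02,0]]),(255,0,255)),
      (pc+np.array([[.075,.032,-.006],[.075,-.032,-.006],[-.075,-.032,-.006],[-.075,.032,-.006]])@Rm.T,(0,255,0))):
        q=cv2.projectPoints(P,cv2.Rodrigues(E[:3,:3])[0],E[:3,3],K,np.array(d["D"],float))[0][:,0]
        cv2.polylines(im,[(((q-[x0,y0])+.5)*s-.5).round().astype(int)],True,c,1)
    return im
a=draw("scene",200,120,320,240,4)
w=imaging.get_image("wrist")["color"]; w=cv2.copyMakeBorder(w[:,160:480],40,40,0,0,0)
cv2.imwrite("pics/hov.png",cv2.hconcat([a,w]))
E
```

```text
TCP face [ 0.1352 -0.0001  0.059 ] rot err deg [ 0.0101 -0.1617 -0.0683] [ 0.3373  0.1908 -2.1888] [ 0.0702 -0.289   0.0243] 0.06209478358608764 [-0.469   0.0932  1.7642 -0.2756  1.7346  1.0231]
```

View pics/hov.png

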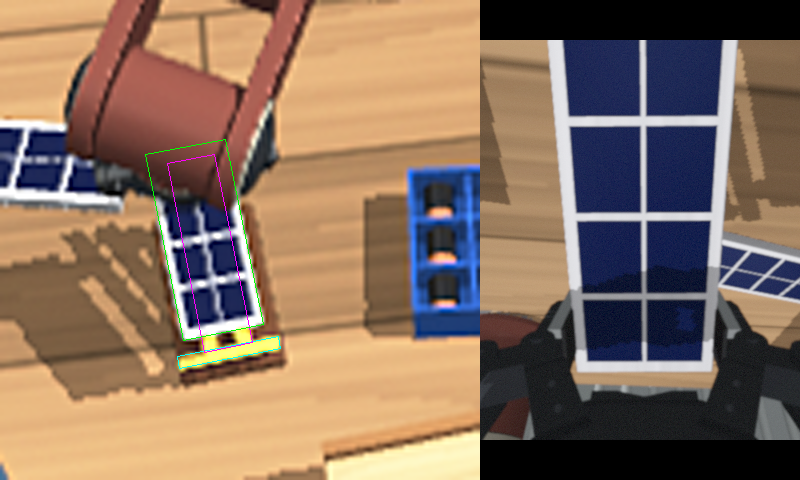

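Scene overlay: cyan lies on the yellow ledge (180–280, 340–368), and the panel's lower corners at (186,340) and (262,326) match the green prediction. Descending square to the slope.

Call:
{"fn": "play_rows", "kwargs": {"series": [[0,[0,0,0.25],[0,0,0]],[0,[0,0,0.25],[0,0,0]],[0,[0,0,0.25],[0,0,0]],[0,[0,0,0.2],[0,0,0]],[0,[0,0,0.14],[0,0,0]],[0,[0,0,0.1],[0,0,0]],[0,[0,0,0.06],[0,0,0]],[0,[0,0,0],[0,0,0]]]}}

```text
t: 23.68
tool_pos: [0.3962, -0.2206, 0.1042]
tool_rot: [3.008, 0.143, -0.803]
contact_force: [-0.3, 0.1, -1.6]
opening: 0.0619
grip_force: 109.2
```

Call:
{"fn": "play_rows", "kwargs": {"series": [[0,[0,0,0.03],[0,0,0]],[0,[0,0,0.03],[0,0,0]],[0,[0,0,0],[0,0,0]]]}}

```text
t: 24.05
tool_pos: [0.3946, -0.2207, 0.1016]
tool_rot: [3.008, 0.143, -0.803]
contact_force: [-0.2, -0.2, -2.7]
opening: 0.0622
grip_force: 109.2
```

Call:
{"fn": "play_rows", "kwargs": {"series": [[0,[0,0,0.03],[0,0,0]],[0,[0,0,0.03],[0,0,0]],[0,[0,0,0.03],[0,0,0]],[0,[0,0,0.02],[0,0,0]],[0,[0,0,0],[0,0,0]]]}}

```text
t: 24.68
tool_pos: [0.3918, -0.2209, 0.0968]
tool_rot: [3.008, 0.143, -0.803]
contact_force: [0.7, 0.3, -1.8]
opening: 0.0621
grip_force: 109.2
```

Call:
{"fn": "play_rows", "kwargs": {"series": [[0,[0,0,0.02],[0,0,0]],[0,[0,0,0.02],[0,0,0]],[0,[0,0,0],[0,0,0]]]}}

```text
t: 25.05
tool_pos: [0.3908, -0.221, 0.095]
tool_rot: [3.008, 0.143, -0.804]
contact_force: [-0.8, 0.4, -2.7]
opening: 0.0621
grip_force: 109.2
```

Call:
{"fn": "play_rows", "kwargs": {"series": [[0,[0,0,0.02],[0,0,0]],[0,[0,0,0.02],[0,0,0]],[0,[0,0,0],[0,0,0]]]}}

```text
t: 25.42
tool_pos: [0.3899, -0.2211, 0.0933]
tool_rot: [3.008, 0.143, -0.803]
contact_force: [-0.0, 0.3, -3.0]
opening: 0.062
grip_force: 109.2
```

Call:
{"fn": "play_rows", "kwargs": {"series": [[0,[0,0,0.02],[0,0,0]],[0,[0,0,0],[0,0,0]]]}}

```text
t: 25.68
tool_pos: [0.3897, -0.2212, 0.0928]
tool_rot: [3.008, 0.143, -0.802]
contact_force: [1.0, 1.1, 0.1]
opening: 0.062
grip_force: 109.4
```

Call:
{"fn": "play_rows", "kwargs": {"series": [[0,[0.03,0,0],[0,0,0]],[0,[0.03,0,0],[0,0,0]],[0,[0.02,0,0],[0,0,0]],[0,[0,0,0],[0,0,0]]]}}

```text
t: 26.18
tool_pos: [0.3932, -0.2211, 0.0908]
tool_rot: [3.007, 0.143, -0.802]
contact_force: [-0.1, -0.5, 2.2]
opening: 0.0619
grip_force: 109.6
```

Call:
{"fn": "play_rows", "kwargs": {"series": [[0,[0.02,0,0],[0,0,0]],[0,[0.02,0,0],[0,0,0]],[0,[0,0,0],[0,0,0]]]}}

```text
t: 26.55
tool_pos: [0.3949, -0.2209, 0.0898]
tool_rot: [3.007, 0.143, -0.803]
contact_force: [0.5, -0.2, 4.3]
opening: 0.0622
grip_force: 109.8
```

Call:
{"fn": "play_rows", "kwargs": {"series": [[0,[0.02,0,0],[0,0,0]],[0,[0.02,0,0],[0,0,0]],[0,[0,0,0],[0,0,0]]]}}

```text
t: 26.92
tool_pos: [0.3966, -0.2207, 0.0888]
tool_rot: [3.007, 0.143, -0.803]
contact_force: [0.2, -0.0, 4.7]
opening: 0.0623
grip_force: 110.0
```

```bash
python3 - <<'E'
from p import *
o,F=face(.095,(.514,-.209,.038)); ob=ctrl.get_obs()
print(F.T@(ob["tool_pos"]-o),F.T@ob["contact_force"])
E
```

```text
[ 0.12757445  0.00048826 -0.01499762] [2.196624   0.01751065 4.14150132]
```

Call:
{"fn": "play_rows", "kwargs": {"series": [[0,[0.02,0,0],[0,0,0]],[0,[0.01,0,0],[0,0,0]],[0,[0,0,0],[0,0,0]]]}}

```text
t: 27.3
tool_pos: [0.3978, -0.2206, 0.0881]
tool_rot: [3.007, 0.143, -0.803]
contact_force: [-0.0, -0.5, 6.0]
opening: 0.0619
grip_force: 110.0
```

Call:
{"fn": "play_rows", "kwargs": {"series": [[0,[0.02,0,0],[0,0,0]],[0,[0,0,0],[0,0,0]]]}}

```text
t: 27.55
tool_pos: [0.3982, -0.2205, 0.0879]
tool_rot: [3.007, 0.143, -0.806]
contact_force: [-2.6, 0.6, 7.9]
opening: 0.062
grip_force: 110.1
```

Call:
{"fn": "play_rows", "kwargs": {"series": [[0,[0.01,0,0],[0,0,0]],[0,[0,0,0],[0,0,0]]]}}

```text
t: 27.8
tool_pos: [0.3981, -0.2205, 0.0879]
tool_rot: [3.006, 0.143, -0.808]
contact_force: [-3.4, 0.1, 8.8]
opening: 0.0623
grip_force: 110.1
```

Call:
{"fn": "play_rows", "kwargs": {"series": [[0,[0,0,0],[0,0,0]],[0,[0,0,0],[0,0,0]],[1,[0,0,0],[0,0,0]],[1,[0,0,0],[0,0,0]],[1,[0,0,0],[0,0,0]],[1,[0,0,0],[0,0,0]]], "force": 25}}

```text
t: 28.55
tool_pos: [0.3989, -0.2202, 0.0868]
tool_rot: [3.008, 0.144, -0.804]
contact_force: [0.5, -0.2, 0.9]
opening: 0.0852
grip_force: 0.0
```

Call:
{"fn": "play_rows", "kwargs": {"series": [[1,[0,0,-0.2],[0,0,0]],[1,[0,0,-0.3],[0,0,0]],[1,[0,0,-0.5],[0,0,0]],[1,[0,0,-0.8],[0,0,0]],[1,[0,0,-0.8],[0,0,0]],[1,[0,0,0],[0,0,0]]]}}

```text
t: 29.3
tool_pos: [0.4667, -0.2149, 0.2042]
tool_rot: [3.007, 0.143, -0.791]
contact_force: [-0.4, -1.0, -0.3]
opening: 0.0856
grip_force: 0.0
```

```bash
python3 - <<'E'
from p import *
from station import imaging
import cv2
o,F=face(.095,(.514,-.209,.038)); L=lambda a:o+np.array(a)@F.T
def draw(n,x0,y0,x1,y1,s):
    d=imaging.get_image(n);E=d["extrinsics"];K=np.array([[d["fx"],0,d["cx"]],[0,d["fy"],d["cy"]],[0,0,1]])
    return cv2.resize(d["color"][y0:y1,x0:x1],None,fx=s,fy=s,interpolation=cv2.INTER_CUBIC)
print(ctrl.get_obs()["tool_pos"])
w=imaging.get_image("wrist")["color"][:,80:560]
a=draw("scene",215,140,415,220,2); b=draw("scene",215,140,295,220,4)
col=cv2.vconcat([cv2.copyMakeBorder(a[:, :320],0,0,0,0,0),b])
c=cv2.copyMakeBorder(w,0,80,0,0,0); cv2.imwrite("pics/done.png",cv2.hconcat([col,c])); 
a=draw("scene",340,140,420,210,4); cv2.imwrite("pics/mat.png",a)
E
```

```text
[ 0.46669591 -0.21491153  0.2041747 ]
```

View pics/done.png

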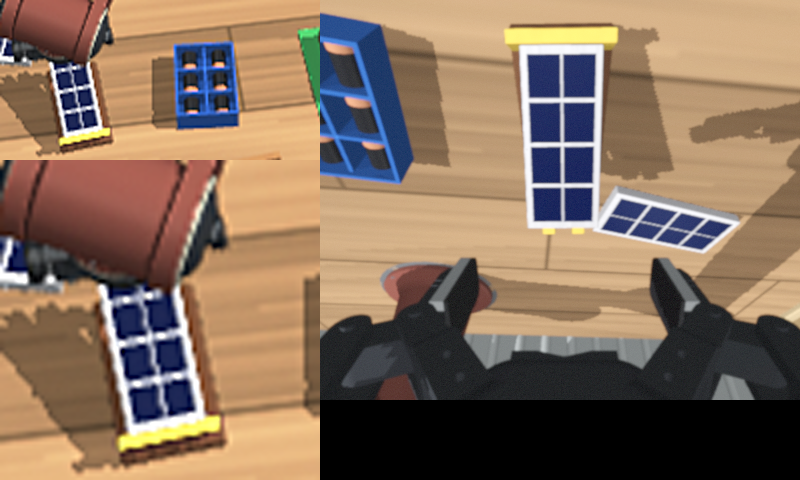

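Final view: the panel (519–604 wide, mid 561) is square against the ledge (505–617, mid 561), with the rail ends showing evenly below it at (542–583, 230). Quick numeric check of the case, then hand in.

```bash
python3 - <<'E'
from h import *; from station import imaging,ctrl
for n in("top","scene"):
    im=imaging.get_image(n)["color"].astype(int); m=((im[...,2]>110)&(im[...,1]<70)&(im[...,0]<90)).astype(np.uint8)
    x0,y0,x1,y1=(205,180,280,290) if n=="top" else (355,140,415,210)
    c=max(cv2.findContours(m[y0:y1,x0:x1],cv2.RETR_EXTERNAL,cv2.CHAIN_APPROX_NONE)[0],key=cv2.contourArea)
    r=cv2.minAreaRect(c); print(n,np.array(r[0])+[x0,y0],r[1],r[2],"expected top-centre",proj(n,[.421,.2533,.041])[0])
o=ctrl.get_obs(); print(o["t"],abs(o["dq"]).max(),o["grip_force"])
E
```

```text
top [237.5 236.5] (55.0, 19.0) 90.0 expected top-centre [236.12337551 236.23489909]
scene [386.33962631 170.18867874] (36.81262969970703, 15.384382247924805) 74.05460357666016 expected top-centre [386.53826388 167.75617831]
29.6 0.0025341195779149625 0.0
```

The case is within a few mm of the mat's centre and aligned, and the robot is clear of everything.

```bash
python3 -c "
from station import ctrl
print(ctrl.finish_job())"
```

```text
the job is handed in; nothing more can be done
None
```

The job is handed in at about 29.6 s of the 72 s allowed: the case lies flat in the middle of the mat and the panel lies cells up on the rails, centred and against the ledge; the hand-in returned no verdict.

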